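Release and catch a jam jar at the bakery stall's spring dispenser

TASK

Two spring dispensers stand on the bakery stall: press the paddle of the one holding the red-lidded jam jar all the way down with one finger, and with the other finger standing in its chute stop the jar that pops out, before it reaches the open end of the chute. Finish while holding it so: paddle still down under one finger, the jar out past its gate, upright and at rest in the chute against the other finger. Never grasp or lift the jar, and leave the honey dispenser, its yellow-lidded jar and everything else on the table as they are.

Things in the scene. Friction and masses are not known exactly. Their poses are not given: they have to be found in the camera images.
- jam_dispenser: Dispenser to use, fixed: white bed, x -125 to +175 mm, y -35 to +35, its flat top (deck) 30 mm above the table; blue spring housing on x +63 to +173, 64 mm high. Origin: on the table, on the chute's centreline. The jar slides along -x (within 0.45 rad of towards the robot). A side block at x -60 (64 mm long, to y +88, as high as the deck) carries the paddle.
- jam_paddle (a joint): How far the paddle is pressed down, m: 0 up, 0.012 at its stop. The gate bar sinks with it; past about 0.009 the jar is free and shoots out at once, 50 mm in about 0.2 s, and the spring goes on pushing it (2.5 to 4 N) off the open end unless stopped. Paddle spring: 1.6 N at the top, 6.4 N at the stop, plus 1 to 3 N of friction until the jar is free. Springs up when let go.
- jam_paddle_top (a point): Centre of the top of the blue paddle, 32 x 32 mm, at x -60, y +58 mm of the dispenser; 52 mm above the table when up, 40 mm when down (10 mm above the deck, 1 mm above the rails). Two fingertips of equal height, one over the paddle and one over the chute, come down together; with the paddle down the second is about 10 mm above the deck, in the jar's way.
- jam_chute (a point): Point on the deck, on the chute's centreline, beside the paddle (x -60, y 0, z 30 mm of the dispenser), 58 mm from the paddle's centre. The chute is level and straight, 45 mm wide between 4 mm rails that stand 9 mm above the deck, open at its end x -125. A finger standing here, within 10 mm of the centreline, stops the jar.
- jam_gate (a point): Middle of the steel gate bar's foot, on the deck (x -3, y 0, z 30 mm of the dispenser) with the paddle up or down. The bar, 6 mm thick along x, stands 9 mm above the deck across the chute and holds back the jar; a steel pusher plate behind the jar presses it on the bar with about 4 N.
- jam_jar: Jam jar, round, 40 mm across, 38 mm high, dark red with a red lid, about 110 g, loose. Origin: centre of its underside, z up. At the start it stands behind the gate, centred at x +21, y 0, z 30 mm of the jam dispenser. It must come out so that its centre is at x 0 or less, and must never pass x -110 mm.
- honey_dispenser: The other dispenser, same shape, colour, axes and sizes; only the jar in it differs; the two may stand in either place. Leave alone.
- honey_paddle (a joint): How far the honey dispenser's paddle is pressed, m: 0 up, 0.012 down. Leave it up.
- honey_jar: Honey jar, same size as the jam jar, amber with a yellow lid, behind the gate of the honey dispenser. Origin: centre of its underside. Leave alone.
- spare_jar: Loose jar with a green lid, 40 mm across and 38 mm high, standing on the table between the dispensers. Origin: centre of its underside. Leave alone.
- spoon: Spoon with a wooden handle and a metal bowl, lying on the table between the dispensers' near ends, pointing away from the robot, under 30 mm high; its origin lies on the table under its middle. Leave alone.
- loaf: Round loaf, 170 mm across and 82 mm high, on the table at the robot's right. Origin: centre of its underside. Leave alone.
- coin_dish: White bowl, 110 mm across and 35 mm high, at the robot's left. Origin: centre of its underside. Leave alone.
- bun: Bun, 80 mm across and 43 mm high, on the table beyond and between the dispensers. Origin: centre of its underside. Leave alone.
- bell: Brass counter bell, 80 mm across and 47 mm high, at the robot's left. Origin: centre of its underside. Leave alone.
Things that resemble listed ones, but are neither listed nor needed, are in the scene too. Of the things shaped like the jam_jar, the red one is meant.

How it is judged:
On the way, in this order (a step that is already met when the one before it is completed fails the run):
1. the jam dispenser's paddle is pressed down while the jar still stands behind the gate or is just leaving it (value of joint jam_paddle above 0.007 m and x of jam_jar in the frame of jam_dispenser above 0 m).
2. the jar has popped out past the gate and is stopped against a finger while the paddle is down (value of joint jam_paddle above 0.007 m and x of jam_jar in the frame of jam_dispenser below 0 m and contact force between the fingers and jam_jar above 0.3 N and linear speed of jam_jar below 0.03 m/s), for 0.2 s.
At the end, for the whole second after the job is handed in: A finger holds the jam paddle at least 7 mm down; the jar stands upright (0.2 rad), at rest on the deck, 21 mm or more from its start and short of x = -110 mm, within 12 mm of the centreline, pressing on a finger (over 0.3 N); the honey paddle is up (all of step 2 and contact force between the fingers and jam_dispenser above 1 N and x of jam_jar in the frame of jam_dispenser above -0.11 m and y of jam_jar in the frame of jam_dispenser between -0.012 and 0.012 m and z of jam_jar in the frame of jam_dispenser between 0.025 and 0.036 m and angle between jam_jar's own z axis and vertical below 0.2 rad and value of joint honey_paddle below 0.004 m); the arm keeps its last pose, push and grip.
It fails at once if the jam jar reaches the open end of the chute (its centre beyond x = -110 mm of the dispenser) (x of jam_jar in the frame of jam_dispenser below -0.11 m).
It fails at once if the jam jar is lifted more than 10 mm off the deck (z of jam_jar in the frame of jam_dispenser above 0.04 m).
It fails at once if the jam jar is tipped by more than 0.5 rad (angle between jam_jar's own z axis and vertical above 0.5 rad).
It fails at once if the honey dispenser's paddle is pressed or its jar moved by more than 10 mm (value of joint honey_paddle above 0.005 m or distance of honey_jar from where it was at the start of the episode above 0.01 m).
It fails at once if another thing on the table is moved by more than 15 mm (distance of any of spare_jar, spoon, loaf, coin_dish, bun, bell from where it was at the start of the episode above 0.015 m).
It also fails if it takes over 32 s, if anything falls off the work surface, if the arm or the gripper's body presses on something with over 40 N, if the wrist force passes 120 N, or if a joint passes its speed limit or range.

ROBOT

A 6-joint arm with a two-finger parallel gripper is mounted at the origin on the work surface. World frame = base frame: x ahead of the robot, y to its left, z up, the work surface at z = 0. Lengths are in m, angles in rad, forces in N, time in s.
With the tool pointing down it reaches from about 0.375 to 0.9 m from the base axis. Payload 3.1 kg.
Tool frame: the origin (TCP) lies between the finger pads; the fingertips stand 22 mm ahead of it and the grasp point (between the pads) lies 3 mm ahead of it; z points along the fingers, y is the direction in which the jaws open and shut (so a half turn about z gives the same grasp; the last joint's range is limited). The gripper opens to 87 mm and grips with 3 to 60 N. Pads are 19 mm wide; open, the fingers measure 117 mm over their backs; the gripper's body (75 mm by 190 mm) begins 51 mm behind the grasp point.
Start: joints at [-1.359, 0.527, 1.433, -0, 1.181, -0.178], TCP at [0.238, -0.578, 0.245] pointing down, gripper open.
Joint ranges: [-3.08, 3.08], [-0.75, 2.2], [0.22, 2.44], [-1.43, 4.57], [0, 2.65], [-2.85, 2.85]. Speed limits (rad/s): [2.79, 2.79, 3.14, 3.14, 3.14, 3.14].

INTERFACE

Orientations are given as a unit quaternion [x, y, z, w].
In Python, from rig import get_obs, camera, get_calibration, hand_in, search_frame gives the robot as it stands.
- The arm moves only by the shell command python3 -m jog 'ROWS' [FORCE]. ROWS is JSON, a list of rows, each an object with "grip": the closure in counts, from 0 (fully open) to 255 (shut); "travel": the shift along the world's x, y, z in cm, a list of three; "twist": the turn about the world's z in degrees. A call has 1 to 8 rows; each row shifts and turns the commanded pose from where the row before left it; what a row does not reach is not made up. A row lasts 1/10 s, in which the tool goes at most 50 mm and 8.59 degrees, less where a joint would pass 70% of its speed; a pose out of reach is approached as far as the arm can. A call is refused whole if a number of a shift passes 5 or a number of a turn 8.59, either way. A call with a gripper value outside its range is refused whole. The fingers move at their own pace and stop on an object; FORCE is the grip in N (left out, the last holds). Time passes only in rows, so rows that do not move let the fingers close. It gives the time, the measured TCP pose, the force and the opening at its end, in the units of the state.
- get_obs(): the state, without advancing time (a new reading comes with each control period).
- camera(name): name is "scene" or "side" or "wrist"; returns the picture (384x512x3 uint8, red, green, blue); there is no depth.
- get_calibration(name): a dict with "fx", "fy", "cx", "cy" (pixels), "k1" (the pictures are not rectified: a ray, as slopes to the right and down, at radius r is drawn at 1 + k1 r^2 times it, then the intrinsics apply), "R" (3x3) and "t" (3): a world point X has camera coordinates R X + t; the wrist camera has in their place "T_tool_cam" (4x4, takes a point from camera to tool coordinates, whose origin is the TCP and whose axes are the flange's). Camera axes: x right, y down, z forward; pixel columns grow to the right and rows downward; lengths in m; the calibration is good to about 2 mm. A picture is of the moment at which its call begins: read the wrist's pose just before it. get_calibration takes no time and is no camera call.
- hand_in(): hands the job in, once; it reports no verdict.
Trained networks look in the newest picture that a camera, given by its name, has taken for a name from the list of things; names that differ only in an ending like _2 or _b are one class to them, and where a whole thing is asked for, a point or a joint stands for the part that bears it (a point fixed in the world has none). Each returns a list of dicts, best first, with "p" (0 to 1); they miss things now and then, are a little off and sometimes report something else, mostly with a low value. They report only what shows in the picture. A call takes as long as a camera call. They do not tell look-alikes from the thing itself.
- search_frame(target, camera): "at" ([x, y, z] in m, in world coordinates, good to about 4 mm: the middle of the surface that is visible of it).
The state is a dict: "time": time; "q": joint angles; "joint_velocities": joint speeds; "joint_torque": joint torques, N m; "position": TCP position; "tool_rot": TCP orientation; "ft_force": force on the tool from outside, world axes, zero at the start; "moment": the same for the moment, N m; "grip_width": finger opening in m.
Only numpy, scipy, OpenCV 4.12 (cv2) and the standard library are available. Lean on these libraries where they do the work, as an engineer would, in place of code of your own. Each camera call takes 0.05 s, during which the arm holds its last target. There are 200 camera calls.

## Working session

There is one attempt and no reset: what is moved stays moved. The work goes in short steps, Python scripts to look and compute and a shell command to move; the robot and the scene stay as the last step left them, time stands still between calls to the robot, and variables do not carry over. Pictures are saved under pics/ and viewed, about 8 in all and at most 12, crops included, and the job is handed in when it is done.

```bash
ls; mkdir -p pics; python3 - <<'E'
from rig import *
import cv2
for c in ("scene","side"):
    cv2.imwrite(f"pics/{c}0.png",camera(c)[:,:,::-1])
    k=get_calibration(c); print(c,k)
    for n in ("jam_dispenser","jam_paddle_top","jam_gate","jam_jar","honey_jar","spare_jar"):
        print(n,[( [round(v,3) for v in d["at"]],round(d["p"],2)) for d in search_frame(n,c)])
o=get_obs();print(o)
a=cv2.imread("pics/scene0.png")
E
```

```text
pics
scene {'fx': 445.13943338082015, 'fy': 445.13943338082015, 'cx': 254.97816416423922, 'cy': 186.7188444049448, 'k1': -0.07467930278038566, 'R': array([[ 0.78272572,  0.62236469, -0.00162771],
       [ 0.50019915, -0.63063441, -0.59338103],
       [-0.37032589,  0.46364041, -0.80492006]]), 't': array([-0.47208353, -0.2670265 ,  1.51176325])}
jam_dispenser [([0.698, 0.159, 0.028], 0.76), ([0.623, 0.258, 0.049], 0.56)]
jam_paddle_top [([0.622, 0.259, 0.052], 0.44), ([0.462, 0.011, 0.018], 0.27)]
jam_gate [([0.696, 0.163, 0.031], 0.72)]
jam_jar [([0.678, 0.173, 0.07], 0.76), ([0.719, 0.387, 0.034], 0.76), ([0.794, 0.315, 0.04], 0.72), ([0.712, 0.316, 0.032], 0.51), ([0.697, 0.162, 0.032], 0.49)]
honey_jar [([0.574, -0.202, 0.067], 0.82)]
spare_jar [([0.677, 0.002, 0.04], 0.65), ([0.584, -0.207, 0.036], 0.45), ([0.5, -0.128, 0.052], 0.35)]
side {'fx': 372.0129337379368, 'fy': 372.0129337379368, 'cx': 255.42633236255656, 'cy': 198.0564308952697, 'k1': -0.11820508212794385, 'R': array([[-0.98401551, -0.17693499, -0.02018623],
       [-0.09765724,  0.63092671, -0.76967172],
       [ 0.14
[... 603 characters left out ...]
8, 0.028], 0.41)]
{'time': 0.7, 'q': array([-1.35953466e+00,  5.27476216e-01,  1.43268429e+00,  1.98232127e-05,
        1.18140537e+00, -1.78494070e-01]), 'joint_velocities': array([ 0.00069891,  0.00173638, -0.00030483,  0.00056935,  0.0006604 ,
        0.0010972 ]), 'joint_torque': array([-1.32801008e-03, -4.39869547e+01, -1.76949066e+01,  6.34209230e-02,
        5.03228966e-02, -1.47050747e-05]), 'position': array([ 0.23750911, -0.57809757,  0.24456804]), 'tool_rot': array([9.81072056e-01, 1.93643024e-01, 9.38779767e-06, 1.32368093e-05]), 'ft_force': array([ 0.65993909, -0.71695185,  0.10585597]), 'moment': array([-0.03133549,  0.02478124,  0.00223357]), 'grip_width': 0.08667612949604889}
```

View pics/scene0.png

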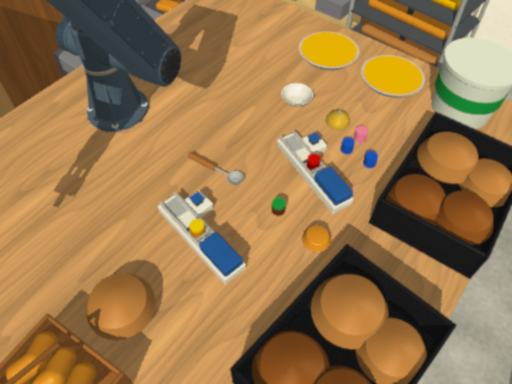

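View pics/side0.png

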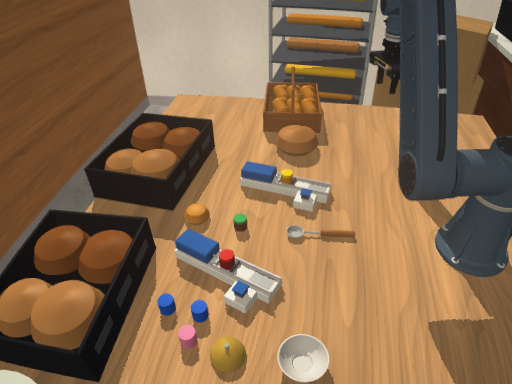

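The jam dispenser is the left one. In the scene view the red lid is at (314,160), its paddle at (315,138) and its housing at (333,188). In the side view the lid is at (227,259) and the paddle at (240,289). Next I'll fit the pose from colour blobs in both views.

```bash
cat > h.py <<'E'
import numpy as np, cv2
from scipy.optimize import least_squares
from rig import *
M={'paddle':(-.06,.058,.052),'jar':(.021,0,.068),'house':(.118,0,.064)}
def extr(c,o=None):
    k=get_calibration(c)
    if 'R' in k: return k,np.array(k['R']),np.array(k['t'])
    from scipy.spatial.transform import Rotation as Ro
    T=np.eye(4);T[:3,:3]=Ro.from_quat(o['tool_rot']).as_matrix();T[:3,3]=o['position']
    T=np.linalg.inv(T@np.array(k['T_tool_cam']));return k,T[:3,:3],T[:3,3]
def proj(E,P):
    k,R,t=E;p=np.atleast_2d(P)@R.T+t;s=p[:,:2]/p[:,2:];s=s*(1+k['k1']*(s**2).sum(1,keepdims=True))
    return s*[k['fx'],k['fy']]+[k['cx'],k['cy']]
def world(pose,P):
    x,y,a=pose;P=np.atleast_2d(P).astype(float);c,s=np.cos(a),np.sin(a)
    return np.c_[x+c*P[:,0]-s*P[:,1],y+s*P[:,0]+c*P[:,1],P[:,2]]
BOX=lambda x0,x1,y0,y1,z:[(x0,y0,z),(x1,y0,z),(x1,y1,z),(x0,y1,z)]
def draw(im,E,pose,sc=1,off=(0,0)):
    for b in (BOX(-.125,.175,-.035,.035,.03),BOX(.063,.173,-.035,.035,.064),BOX(-.076,-.044,.042,.074,.052),BOX(-.006,0,-.0225,.0225,.039)):
        p=(proj(E,world(pose,b))-off+.5)*sc
        cv2.polylines(im,[np.int32(np.round(p*8))],True,(0,255,0),1,cv2.LINE_AA,3)
    return im
E
python3 - <<'E'
from h import *
seeds={'scene':[(315,138),(314,160),(334,190)],'side':[(240,289),(227,259),(199,243)]}
obs=[]
for c in seeds:
    im=cv2.imread(f'pics/{c}0.png');h=cv2.cvtColor(im,cv2.COLOR_BGR2HSV)
    blue=((h[...,0]>95)&(h[...,0]<125)&(h[...,1]>140)).astype('uint8')
    red=(((h[...,0]<8)|(h[...,0]>172))&(h[...,1]>150)).astype('uint8')
    E=extr(c)
    for (n,P),sd in zip(M.items(),seeds[c]):
        _,L,S,C=cv2.connectedComponentsWithStats(red if n=='jar' else blue)
        l=L[sd[1],sd[0]];print(c,n,l,S[l],C[l].round(1))
        if n=='paddle':obs.append((E,P,C[l]))
        if n=='jar': obs.append((E,(.021,0,.064),C[l]))
        if n=='house': obs.append((E,(.118,0,.055),C[l]))
f=lambda p:np.concatenate([proj(E,world(p,P))[0]-u for E,P,u in obs])
r=least_squares(f,[.68,.17,-.3],loss='soft_l1');print(r.x,np.degrees(r.x[2]),f(r.x).round(1))
out=[]
for c,(x,y) in {'scene':(270,120),'side':(170,220)}.items():
    im=cv2.imread(f'pics/{c}0.png')[y:y+90,x:x+120];im=cv2.resize(im,None,fx=5,fy=5,interpolation=cv2.INTER_CUBIC)
    out.append(draw(im,extr(c),r.x,5,(x,y))[:, :400*2])
cv2.imwrite('pics/fit0.png',cv2.resize(np.vstack(out),None,fx=.66,fy=.66,interpolation=cv2.INTER_AREA))
E
```

```text
scene paddle 1 [309 134  11   9  59] [313.7 137.7]
scene jar 1 [307 154  14  16 167] [313.2 160.8]
scene house 4 [315 168  37  36 734] [333.  185.2]
side paddle 4 [233 281  16  14 129] [240.2 287.6]
side jar 1 [219 249  16  21 252] [226.4 258.4]
side house 3 [176 230  42  32 699] [195.  244.1]
[ 0.65671157  0.19040736 -0.36228765] -20.757553389348583 [-0.3 -1.4  0.5 -2.2  0.2 -1.9 -0.3 -0.9 -1.2 -3.6  0.8 -0.6]
```

View pics/fit0.png

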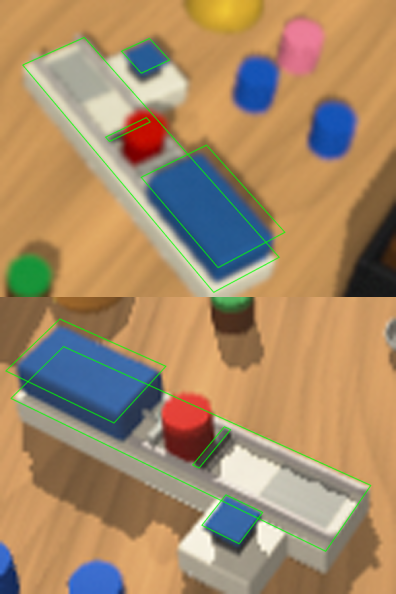

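Overlay agrees with both images within a few pixels (pose ≈ 0.657, 0.190, −20.8°; the paddle square sits on the paddle). Moving above it.

```bash
python3 -m jog '[{"grip":129,"travel":[1.5,3.4,0],"twist":-1.8},{"grip":129,"travel":[1.5,3.4,0],"twist":-1.8},{"grip":129,"travel":[1.5,3.4,0],"twist":-1.8},{"grip":129,"travel":[1.5,3.4,0],"twist":-1.8},{"grip":129,"travel":[1.5,3.4,0],"twist":-1.8},{"grip":129,"travel":[1.5,3.4,0],"twist":-1.8},{"grip":129,"travel":[1.5,3.4,0],"twist":-1.8},{"grip":129,"travel":[1.5,3.4,0],"twist":-1.8}]' 20
python3 -m jog '[{"grip":129,"travel":[1.5,3.4,0],"twist":-1.8},{"grip":129,"travel":[1.5,3.4,0],"twist":-1.8},{"grip":129,"travel":[1.5,3.4,0],"twist":-1.8},{"grip":129,"travel":[1.5,3.4,0],"twist":-1.8},{"grip":129,"travel":[1.5,3.4,0],"twist":-1.8},{"grip":129,"travel":[1.5,3.4,0],"twist":-1.8},{"grip":129,"travel":[1.5,3.4,0],"twist":-1.8},{"grip":129,"travel":[1.5,3.4,0],"twist":-1.8}]'
python3 -m jog '[{"grip":129,"travel":[1.6,3.4,0],"twist":-1.8},{"grip":129,"travel":[1.6,3.4,0],"twist":-1.8},{"grip":129,"travel":[1.6,3.4,0],"twist":-1.8},{"grip":129,"travel":[1.6,3.4,0],"twist":-1.8},{"grip":129,"travel":[1.6,3.4,0],"twist":-1.8},{"grip":129,"travel":[1.6,3.4,0],"twist":-1.8},{"grip":129,"travel":[1.6,3.4,0],"twist":-1.8},{"grip":129,"travel":[0,0,0],"twist":0}]'
python3 - <<'E'
from h import *
o=get_obs();np.save('o1.npy',[o],allow_pickle=True);im=camera('wrist')[:,:,::-1].copy();cv2.imwrite('pics/w1raw.png',im)
cv2.imwrite('pics/w1.png',draw(im,extr('wrist',o),[.6567,.1904,-.3623]));print(o['position'],o['tool_rot'],o['grip_width'],o['time'],o['ft_force'])
E
```

```text
time: 1.5
position: [0.358, -0.3048, 0.2448]
tool_rot: [0.998, 0.068, 0.0, 0.0]
ft_force: [-0.1, -1.2, -0.0]
grip_width: 0.0436
time: 2.3
position: [0.4781, -0.0327, 0.2449]
tool_rot: [0.998, -0.057, 0.0, 0.0]
ft_force: [-0.3, -1.2, 0.1]
grip_width: 0.0432
time: 3.1
position: [0.5913, 0.208, 0.2446]
tool_rot: [0.986, -0.164, 0.001, -0.001]
ft_force: [-0.3, -0.9, 0.1]
grip_width: 0.0426
[0.59134422 0.20797186 0.24464628] [ 0.98649972 -0.16375177  0.00141098 -0.00129382] 0.04263953882564099 3.1 [-0.26989536 -0.88232629  0.14030424]
```

View pics/w1.png

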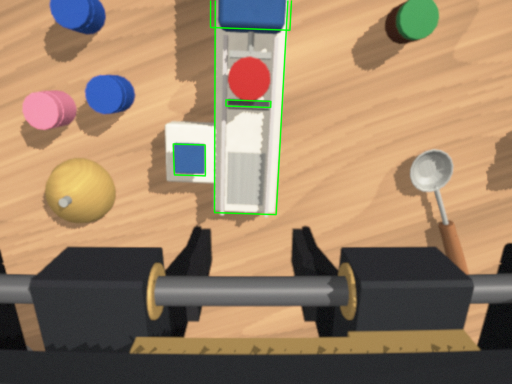

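Wrist view: the overlay sits on the bed edges, gate (248,104), paddle (190,159) and housing. Next I'll refine from blobs and compute the offsets.

```bash
python3 - <<'E'
from h import *
from scipy.spatial.transform import Rotation as Ro
o=np.load('o1.npy',allow_pickle=True)[0];E=extr('wrist',o);im=cv2.imread('pics/w1raw.png');h=cv2.cvtColor(im,cv2.COLOR_BGR2HSV)
blue=((h[...,0]>95)&(h[...,0]<125)&(h[...,1]>140)).astype('uint8');red=(((h[...,0]<8)|(h[...,0]>172))&(h[...,1]>150)).astype('uint8')
obs=[]
for m,sd,P in((blue,(190,159),M['paddle']),(red,(248,78),(.021,0,.068))):
    _,L,S,C=cv2.connectedComponentsWithStats(m);l=L[sd[1],sd[0]];print(S[l],C[l]);obs.append((P,C[l]))
f=lambda p:np.r_[np.concatenate([proj(E,world(p,P))[0]-u for P,u in obs])]
r=least_squares(f,[.6567,.1904,-.3623]);p=r.x;print(p,np.degrees(p[2]),f(p).round(2))
g=world(p,(-.06,.029,0))[0];T=Ro.from_quat(o['tool_rot']).as_matrix()
print('target',g,'delta cm',(g[:2]-o['position'][:2])*100,'twist',np.degrees(p[2]-np.arctan2(T[1,0],T[0,0])))
# white bed edge columns below the gate for the yaw check
for P in ((-.12,-.035,.03),(-.12,.035,.03),(.05,-.035,.03),(.05,.035,.03)): print(P,proj(E,world(p,P)).round(1))
for row in (45,120,195,205): print(row,[int(v) for v in np.where(np.abs(np.diff((h[row,200:300,1]<70).astype(int))))[0]+200])
E
```

```text
[175 144  28  29 768] [188.55859375 157.97265625]
[ 228   57   42   44 1386] [248.72077922  78.63203463]
[ 0.65570514  0.18984534 -0.38368292] -21.983411806875267 [-0.48  0.63  0.42 -0.5 ]
target [0.61092341 0.2391971  0.        ] delta cm [1.95791872 3.12252442] twist -3.1337127779178386
(-0.12, -0.035, 0.03) [[273.8 210.6]]
(-0.12, 0.035, 0.03) [[212.  207.4]]
(0.05, -0.035, 0.03) [[286.3  50.3]]
(0.05, 0.035, 0.03) [[215.7  46.3]]
45 [215, 285]
120 [213, 280]
195 [213, 275]
205 [213, 275]
```

```bash
python3 -m jog '[{"grip":129,"travel":[0.65,1.05,0],"twist":-0.9},{"grip":129,"travel":[0.65,1.05,0],"twist":-0.9},{"grip":129,"travel":[0.65,1,0],"twist":-0.9},{"grip":129,"travel":[0,0,-4],"twist":0},{"grip":129,"travel":[0,0,-4],"twist":0},{"grip":129,"travel":[0,0,-4],"twist":0},{"grip":129,"travel":[0,0,-3],"twist":0},{"grip":129,"travel":[0,0,0],"twist":0}]'
python3 -m jog '[{"grip":129,"travel":[0,0,-0.6],"twist":0},{"grip":129,"travel":[0,0,-0.6],"twist":0},{"grip":129,"travel":[0,0,0],"twist":0},{"grip":129,"travel":[0,0,0],"twist":0}]'
python3 - <<'E'
from h import *
from scipy.spatial.transform import Rotation as Ro
o=get_obs();im=camera('wrist')[:,:,::-1].copy();s=camera('side')[:,:,::-1].copy();c=camera('scene')[:,:,::-1]
p=np.array([.6557,.1898,-.380]);T=Ro.from_quat(o['tool_rot']).as_matrix()
g=world(p,(-.06,.029,0))[0];d=g[:2]-o['position'][:2];print(o['position'],o['grip_width'],o['time'],o['ft_force'],'err mm',d*1000,'yaw',np.degrees(np.arctan2(T[1,0],T[0,0])),'tilt',T[:,2])
draw(im,extr('wrist',o),p)
crop=lambda a,x,y:cv2.resize(a[y:y+90,x:x+120],(400,300),interpolation=cv2.INTER_CUBIC)
cv2.imwrite('pics/h2.png',np.hstack([cv2.resize(im,(400,300)),crop(s,190,220)]))
cv2.imwrite('pics/h2b.png',crop(c,260,100))
E
```

```text
time: 3.95
position: [0.6052, 0.2333, 0.0898]
tool_rot: [0.982, -0.189, -0.005, 0.002]
ft_force: [-0.8, 0.5, -0.0]
grip_width: 0.0432
time: 4.35
position: [0.6098, 0.235, 0.0839]
tool_rot: [0.982, -0.189, 0.001, -0.0]
ft_force: [0.5, 0.2, 0.5]
grip_width: 0.0429
[0.60976124 0.23503769 0.08387193] 0.042907882617012894 4.35 [0.46417147 0.19788858 0.46927249] err mm [0.9755731  3.94881316] yaw -21.764976370608007 tilt [ 2.19412552e-03  3.99258503e-04 -9.99997513e-01]
```

View pics/h2.png

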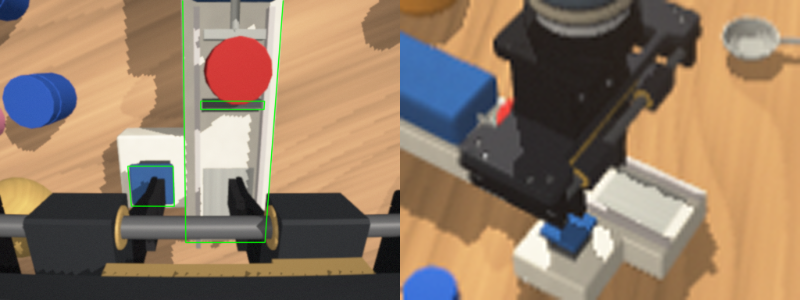

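The hover view has the left finger over the paddle at about (150,190). The right finger is over the chute, a few mm right of centre, which matches the computed 4 mm y error. I'll correct that and look closer.

```bash
python3 -m jog '[{"grip":129,"travel":[0.1,0.35,0],"twist":0},{"grip":129,"travel":[0,0,0],"twist":0},{"grip":129,"travel":[0,0,0],"twist":0}]'
python3 - <<'E'
from h import *
o=get_obs();im=camera('wrist')[:,:,::-1].copy();cv2.imwrite('pics/w3raw.png',im);E=extr('wrist',o)
p=np.array([.6557,.1898,-.380]);print(o['position'],o['grip_width'],world(p,(-.06,.029,0)))
from scipy.spatial.transform import Rotation as Ro
R=Ro.from_quat(o['tool_rot']).as_matrix();w=o['grip_width']/2
S=3;x0,y0=130,100;c=cv2.resize(im[y0:y0+190,x0:x0+250],None,fx=S,fy=S,interpolation=cv2.INTER_CUBIC)
draw(c,E,p,S,(x0,y0))
for y in (w,-w,w+.015,-w-.015):
  for x in (-.0095,.0095):
    u=(proj(E,R@[x,y,.022]+o['position'])[0]-[x0,y0]+.5)*S;cv2.circle(c,tuple(int(v) for v in u),4,(0,0,255),2)
cv2.imwrite('pics/w3.png',c)
E
```

```text
time: 4.8
position: [0.6101, 0.2387, 0.0826]
tool_rot: [0.982, -0.189, 0.0, -0.0]
ft_force: [-0.6, -0.9, -0.9]
grip_width: 0.0434
[0.61007175 0.2386548  0.08264528] 0.04337176099944812 [[0.61073682 0.2389865  0.        ]]
```

View pics/w3.png

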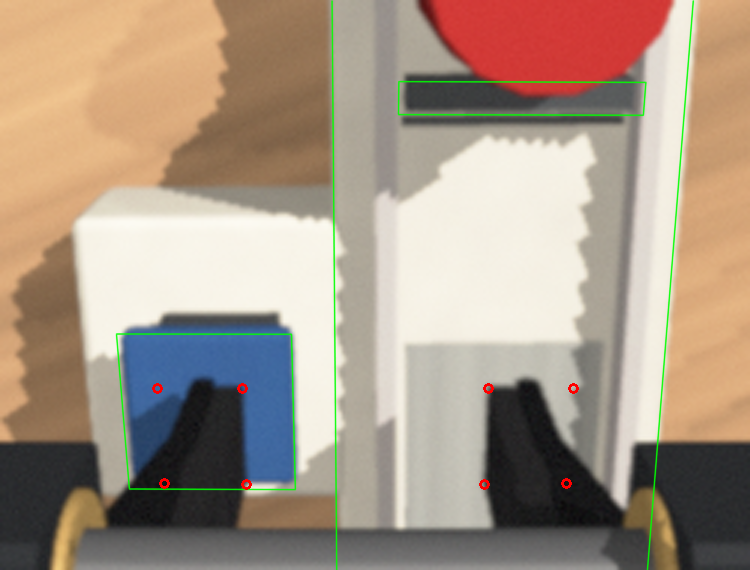

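The tips are well placed, but each is only about 9 mm thick on the inner side. I'll open to about 49 mm so the tips straddle both centres, then press.

```bash
python3 -m jog '[{"grip":112,"travel":[0,0,0],"twist":0},{"grip":112,"travel":[0,0,0],"twist":0},{"grip":112,"travel":[0,0,-0.3],"twist":0},{"grip":112,"travel":[0,0,-0.3],"twist":0},{"grip":112,"travel":[0,0,0],"twist":0},{"grip":112,"travel":[0,0,0],"twist":0}]'
python3 -m jog '[{"grip":112,"travel":[0,0,-0.3],"twist":0},{"grip":112,"travel":[0,0,-0.3],"twist":0},{"grip":112,"travel":[0,0,-0.3],"twist":0},{"grip":112,"travel":[0,0,-0.3],"twist":0},{"grip":112,"travel":[0,0,-0.4],"twist":0},{"grip":112,"travel":[0,0,0],"twist":0},{"grip":112,"travel":[0,0,0],"twist":0},{"grip":112,"travel":[0,0,0],"twist":0}]'
python3 - <<'E'
from h import *
o=get_obs();w=camera('wrist')[:,:,::-1];s=camera('side')[:,:,::-1]
print({k:np.round(o[k],4) for k in('position','ft_force','grip_width','time','moment')})
cv2.imwrite('pics/p4.png',np.hstack([cv2.resize(w,(400,300)),cv2.resize(s[220:310,190:310],(400,300),interpolation=cv2.INTER_CUBIC)]))
E
```

```text
time: 5.45
position: [0.6099, 0.2384, 0.0762]
tool_rot: [0.982, -0.189, -0.0, 0.0]
ft_force: [0.2, 0.2, 0.2]
grip_width: 0.0488
time: 6.25
position: [0.6104, 0.2386, 0.0623]
tool_rot: [0.982, -0.189, 0.001, -0.0]
ft_force: [-3.5, 0.2, 10.3]
grip_width: 0.0489
{'position': array([0.6104, 0.2386, 0.0623]), 'ft_force': array([-3.5012,  0.16  , 10.3306]), 'grip_width': np.float64(0.0489), 'time': np.float64(6.25), 'moment': array([ 0.1364,  0.3784, -0.1387])}
```

View pics/p4.png

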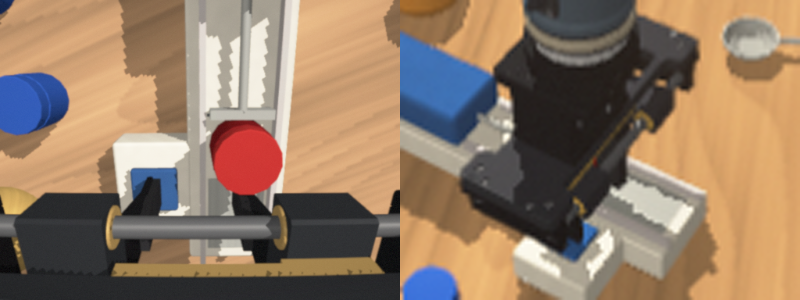

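The jar has come out and rests on the right finger, and the paddle is down. The force is about 3.5 N along the chute and 10 N vertical. Next I'll let it settle and measure the jar's centre.

```bash
python3 -m jog '[{"grip":112,"travel":[0,0,0],"twist":0},{"grip":112,"travel":[0,0,0],"twist":0},{"grip":112,"travel":[0,0,0],"twist":0},{"grip":112,"travel":[0,0,0],"twist":0},{"grip":112,"travel":[0,0,0],"twist":0}]'
python3 - <<'E'
from h import *
o=get_obs();im=camera('wrist')[:,:,::-1].copy();E=extr('wrist',o);h=cv2.cvtColor(im,cv2.COLOR_BGR2HSV)
p0=np.array([.6557,.1898,-.380])
top=((((h[...,0]<8)|(h[...,0]>172))&(h[...,1]>150)&(h[...,2]>185))).astype('uint8')
_,L,S,C=cv2.connectedComponentsWithStats(top);l=1+S[1:,4].argmax();print(S[l],C[l])
f=lambda q:proj(E,world(p0,(q[0],q[1],.068)))[0]-C[l]
print('jar in dispenser mm',least_squares(f,[-.03,0]).x*1000, {k:np.round(o[k],4) for k in('position','ft_force','time')})
im=cv2.resize(im[110:300,130:380],None,fx=3,fy=3,interpolation=cv2.INTER_CUBIC)
t=np.linspace(0,6.28,60);P=[(-.03+.02*np.cos(a),.02*np.sin(a),.068) for a in t]
cv2.polylines(im,[np.int32((proj(E,world(p0,P))-[130,110]+.5)*3)],True,(0,255,0),1)
cv2.imwrite('pics/p5.png',im)
E
```

```text
time: 6.85
position: [0.6104, 0.2386, 0.0623]
tool_rot: [0.982, -0.189, 0.001, -0.0]
ft_force: [-3.3, -1.5, 11.5]
grip_width: 0.0485
[ 275  165   86   83 5612] [317.62954383 206.83428368]
jar in dispenser mm [-2.76223963e+01  1.03435173e-02] {'position': array([0.6104, 0.2386, 0.0623]), 'ft_force': array([-3.3235, -1.5296, 11.458 ]), 'time': np.float64(6.85)}
```

View pics/p5.png

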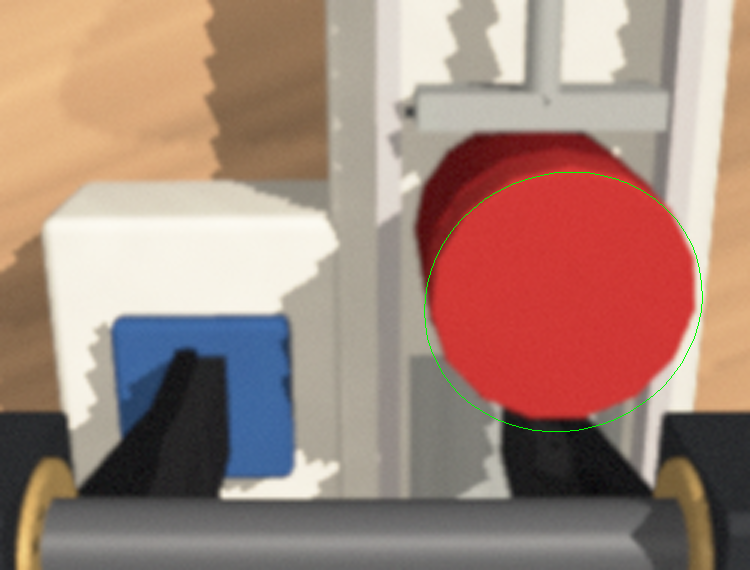

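The jar stands at about x −28 mm, y 0, upright between pusher and finger. The pose and forces are steady, and the paddle is about 11.7 mm down, so I'm handing in.

```bash
python3 -c "
from rig import *
print(hand_in());o=get_obs();print(o['position'],o['ft_force'],o['time'])"
```

```text
the job is handed in; nothing more can be done
None
the job is handed in; nothing more can be done
```

I pressed the jam dispenser's paddle down with one finger. The red-lidded jar popped out and was stopped by the other finger in the chute. I handed in with the arm holding that pose at about 7 s.

**Last checks, just before handing in:**
- **Paddle:** it was about 11.7 mm down, worked out from the fingertip height.
- **Jar:** it stood upright at about x −28 mm, y 0 mm in the dispenser frame, between the pusher plate and the finger. The finger felt about 3.3 N along the chute and 11.5 N vertically. The pose and forces stayed steady over the last 0.6 s.
- **Everything else:** the path kept clear of the other objects, and no unexpected force showed. I did not re-measure the honey dispenser or the other objects at the end.

No check failed. The one disagreement was in the first dispenser pose: the outer cameras gave a yaw of −20.8° and the wrist camera −22.0°. I used about −21.8°, which matched the close-up overlay. `hand_in()` gave no verdict, and no state was returned after it.

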